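# Slide the battery pack home in the bench charger

## Robot

A 7-joint arm with a two-finger parallel gripper is mounted at the origin on the work surface. World frame = base frame: x ahead of the robot, y to its left, z up, the work surface at z = 0. Lengths are in m, angles in degrees, forces in N, time in s.
With the tool pointing down it reaches from about 0.4 to 0.875 m from the base axis. Payload 6.5 kg.
Tool frame: the origin (TCP) lies midway between the tips of the shut fingers; the grasp point (between the pads) lies 19 mm behind it; z points along the fingers, y is the line along which they close (so a half turn about z gives the same grasp; the last joint's range is limited). The gripper opens to 85 mm and grips with 20 to 120 N. Pads are 22 mm wide; open, the fingers measure 114 mm over their backs; the gripper's body (76 mm by 85 mm) begins 54 mm behind the grasp point. The pads swing forward as they close: fully open they stand 13 mm farther back than shut.
Start: joints at [-80.627, 30.733, -0.252, 88.115, 0.149, 61.152, -4.079], TCP at [0.148, 0.633, 0.231] pointing down, gripper open.
Joint ranges: [-154.64, 154.64], [-21.42, 123.67], [-72.66, 72.17], [13.99, 137.28], [-74.86, 254.86], [10.95, 109.41], [-158.01, 158.01]. Speed limits (degrees/s): [136.94, 136.94, 180, 180, 180, 180, 180].

## Interface

Orientations are given as [roll, pitch, yaw] about the fixed x, y, z axes, in that order (R = Rz(yaw) Ry(pitch) Rx(roll)).
In Python, from rig import env, read_camera gives the robot as it stands. Calls block until the motion is done:
- env.move_to(position, orientation): joint-space move of the TCP to a pose.
- env.move_l(position, orientation=None, feed=0.15): straight line of the TCP; orientation=None keeps the orientation; feed is the mean speed in m/s.
- env.move_j(angles): joint-space move.
- env.grip(opening): finger opening in m; the grip force is fixed at half the most; returns when the fingers have stopped.
- env.pause(seconds).
- env.solve_ik(position, orientation): joint angles nearest the present ones, or None.
- read_camera(name): name is "side" or "top" or "wrist"; returns a dict with "color" (400x640x3 uint8, red, green, blue), "fx", "fy", "cx", "cy" (pixels), "dist_coeffs" ([k1, k2, p1, p2, k3] as OpenCV has them; the pictures are not rectified), "eye" and "rotation" of the camera in the world; the wrist camera has in their place "tool_from_camera" (4x4, takes a point from camera to tool coordinates, whose origin is the TCP and whose axes are the flange's). Camera axes: x right, y up, looking along -z (the intrinsics and any distortion apply to the point x, -y, -z); pixel columns grow to the right and rows downward; lengths in m; the calibration is good to about 2 mm. A picture is of the moment at which its call begins: read the wrist's pose just before it. There is no depth.
A pose or a line that the arm cannot do raises env.PlanningError and nothing moves.
- env.job_done(): hands the job in; it is judged then, once.
Readings, each from a call of its own:
- env.read_t(): time.
- env.read_q(): joint angles.
- env.read_joint_velocities(): joint speeds.
- env.read_joint_torque(): joint torques, N m.
- env.read_position(): TCP position.
- env.read_ee_rot(): TCP orientation.
- env.read_ft_force(): force on the tool from outside, world axes, zero at the start.
- env.read_ft_torque(): the same for the moment, N m.
- env.read_grip_width(): finger opening in m.
- env.read_finger_force(): force on a finger pad.
Only numpy, scipy, OpenCV 4.12 (cv2) and the standard library are available. Lean on these libraries where they do the work, as an engineer would, in place of code of your own. Each camera call takes 0.05 s, during which the arm holds its last target. There are 200 camera calls.

## Task

Pick up the green-topped battery pack from the bench, set it on the charger's bed with its tongue facing the mouth, and gently slide the tongue into the blind slot until you feel it come up firmly against the stop hidden inside. Do not ram it or lean on it, then let go and leave the pack sitting flat in the charger, still against the stop. Leave the screw jar, the tape roll and the screwdriver where they are.

Things in the scene. Friction and masses are not known exactly. Their poses are not given: they have to be found in the camera images.
- pack: Loose battery pack, 0.3-0.55 kg. Grip body 60 x 54 x 50 mm (its x, y, z), black below, green top with white label; origin at the centre of the grip body's underside, z up. Grip across the 54 mm width (y). A black tongue 44 wide, 22 high, with brass strips, sticks out along +x at underside level, from x = 30 to 120 mm, and goes into the charger's slot.
- tip (a point): Middle of the lower edge of the tongue's end face: 120 mm from the pack's origin along the pack's +x. In the slot it meets sliding friction of a few N (more if pressed down or rubbing a side), then the stop: a hard rise of force. Nothing latches or springs back; friction keeps the pack there. Over 25 N on the stop, or 60 N on the rest of the charger, does damage.
- charger: Charger screwed to the bench, immovable. Origin on the bench right below the slot's mouth, on the centre line; +x points into the slot, z up. Flat grey bed 12 mm thick, 86 wide, x = -170 to 100 mm, open in front (x < -26). Black roofed housing over x = 0 to 100, 75 wide, top 47 mm above the bench. Two orange cheeks, 25 mm high, flare from x = 0 (47 mm apart) to x = -26 (66 apart).
- mouth (a point): Centre of the slot's mouth at bed-top level (12 mm above the bench), axes as the charger: +x into the slot. Slot 47 mm wide and 25 high above the bed: 1.5 mm play each side of the tongue, 3 above. A rigid stop block is hidden inside, at an unknown depth 30 to 74 mm behind the mouth, set anew each time; the pack's grip body always stays outside.
- screw_jar: Loose jar with yellow lid, 60 mm across, 70 mm high; origin at the centre of its underside. Leave alone.
- tape_roll: Loose blue roll lying flat, 84 mm across, 25 mm high; origin at the centre of its underside. Leave alone. It and the jar may have changed places.
- screwdriver: Loose screwdriver lying on the bench, red handle, 190 mm long along its x, tip towards +x. Leave alone.

How it is judged (in metres and radians):
On the way, in this order (a step that is already met when the one before it is completed fails the run):
1. the pack is over or on the charger's bed, in line with the slot, its tongue not yet more than 20 mm inside (x of tip in the frame of mouth between -0.08 and 0.02 m and y of tip in the frame of mouth between -0.012 and 0.012 m and z of tip in the frame of mouth between -0.003 and 0.02 m and angle between the x axis of pack and the x axis of charger, either way round below 0.15 rad), for 0.1 s.
2. the tongue, inside the slot, has been pushed against the hidden stop with more than 2 N (contact force between pack and stop_c0 above 2 N and x of tip in the frame of mouth above 0.025 m).
At the end, for the whole second after the job is handed in: The pack lies released and at rest, flat on the charger's bed (tilt under 0.06 rad, tongue within 3 mm of the bed's height, within 4 mm of the slot's centre line and 0.08 rad of its direction), tongue in the slot and its end face within 2.5 mm of the hidden stop (x of stop_c0 in the frame of pack below 0.1325 m and x of tip in the frame of mouth above 0.025 m and y of tip in the frame of mouth between -0.004 and 0.004 m and z of tip in the frame of mouth between -0.003 and 0.003 m and angle between pack's own z axis and vertical below 0.06 rad and angle between the x axis of pack and the x axis of charger, either way round below 0.08 rad and linear speed of pack below 0.01 m/s and contact force between pack and the fingers below 0.1 N); the robot touches nothing.
It fails at once if the pack is pressed against the hidden stop with more than 25 N, or slammed or wedged against the rest of the charger with more than 60 N (contact force between pack and charger above 60 N or contact force between pack and stop_c0 above 25 N).
It fails at once if the jar, the tape roll or the screwdriver is moved more than 20 mm (distance of any of screw_jar, tape_roll, screwdriver from where it was at the start of the episode above 0.02 m).
It also fails if it takes over 64 s, if anything falls off the work surface, if the arm or the gripper's body presses on something with over 40 N, if the wrist force passes 120 N, or if a joint passes its speed limit or range.

## Working session

There is one attempt and no reset: what is moved stays moved. The work goes in short steps, each a Python script; the robot and the scene stay as the last script left them, time stands still between calls to the robot, and variables do not carry over. Pictures are saved under pics/ and viewed, at most 10 in all, crops included, and the job is handed in when it is done.

```bash
mkdir -p pics; ls; python3 - <<'E'
from rig import env, read_camera
import cv2,numpy as np
for n in("top","side"):
    c=read_camera(n); cv2.imwrite(f"pics/{n}0.png",c["color"][:,:,::-1])
    print(n,c["fx"],c["fy"],c["cx"],c["cy"],c["dist_coeffs"],c["eye"],np.array(c["rotation"]).tolist())
print(env.read_position(),env.read_ee_rot(),env.read_t(),env.read_ft_force())
E
```

```text
pics
top 483.0498552242024 483.0498552242024 323.95873663266906 203.52125112896155 [-0.08657574  0.          0.          0.          0.        ] [ 0.46068767 -0.01059748  0.9827971 ] [6.879609300026804, 0.44145734978045376, -89.05654468067873]
side 362.5716508899825 362.5716508899825 321.38079046685436 197.77085717324064 [-0.07298307  0.          0.          0.          0.        ] [ 0.29821441 -0.51020463  0.58887966] [47.36076385398031, 0.09224406218293532, -30.490500791222004]
[0.14798595 0.63237295 0.23052122] [-1.79913722e+02  7.30234516e-03  1.66834935e+02] 0.1 [ 0.2998208  -0.16658591  0.01644707]
```

View pics/top0.png

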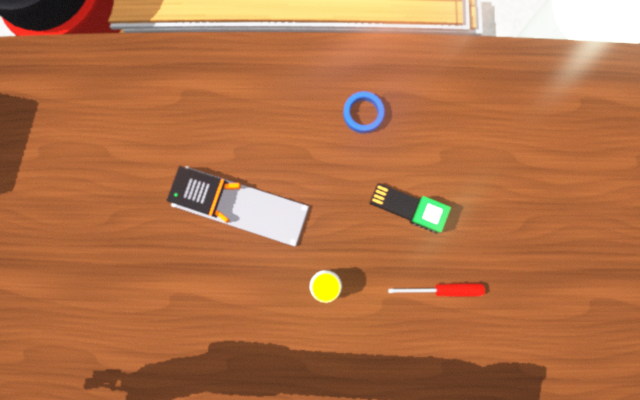

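View pics/side0.png

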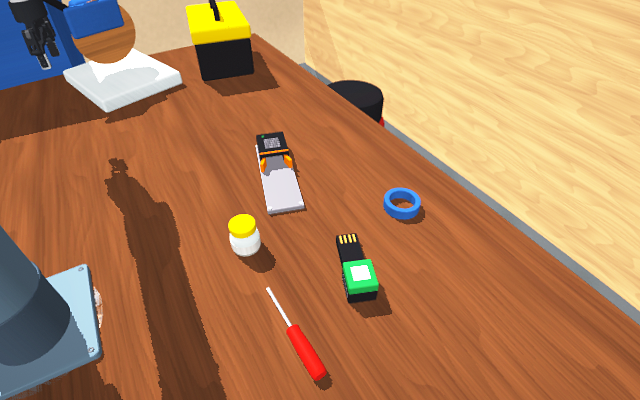

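Top: the green top is at (432,214) with its tongue pointing left to (380,195). The charger has its housing at (197,192), cheeks at (230,186) and (222,216), and its bed out to (303,225). Both +x axes point to image left, which is world +y. The side view agrees. The jar, tape and screwdriver are clear of the path.

```bash
cat > h.py <<'E'
from rig import env, read_camera
import cv2, numpy as np
from scipy.spatial.transform import Rotation as R
def shot(n,save=None):
    p,o=env.read_position(),env.read_ee_rot()
    c=read_camera(n)
    if "tool_from_camera" in c:
        T=np.array(c["tool_from_camera"]); Rt=R.from_euler("xyz",o,degrees=True).as_matrix()
        c["E"]=np.array(p)+Rt@T[:3,3]; c["M"]=Rt@T[:3,:3]
    else:
        c["E"]=np.array(c["eye"]); c["M"]=R.from_euler("xyz",c["rotation"],degrees=True).as_matrix()
    c["K"]=np.array([[c["fx"],0,c["cx"]],[0,c["fy"],c["cy"]],[0,0,1.]])
    if save: cv2.imwrite(f"pics/{save}.png",c["color"][:,:,::-1])
    return c
def rays(c,uv):
    q=cv2.undistortPoints(np.float64(uv).reshape(-1,1,2),c["K"],np.array(c["dist_coeffs"]))[:,0]
    return np.c_[q[:,0],-q[:,1],-np.ones(len(q))]@c["M"].T
def plane(c,uv,z):
    d=rays(c,uv); return c["E"]+d*((z-c["E"][2])/d[:,2])[:,None]
def tri(obs):
    A=np.zeros((3,3));b=np.zeros(3)
    for c,uv in obs:
        d=rays(c,[uv])[0]; d/=np.linalg.norm(d); P=np.eye(3)-np.outer(d,d); A+=P;b+=P@c["E"]
    return np.linalg.solve(A,b)
def mask(c,col,lo=None):
    h=cv2.cvtColor(c["color"],cv2.COLOR_RGB2HSV); H,S,V=h[...,0],h[...,1],h[...,2]
    return {"green":(H>50)&(H<80)&(S>120)&(V>80),"orange":(H>8)&(H<22)&(S>200)&(V>190),"white":(S<40)&(V>215),
      "grey":(S<45)&(V>130),"brass":(H>18)&(H<32)&(S>100)&(V>150)}[col].astype(np.uint8)
def blobs(m,amin=30):
    cs,_=cv2.findContours(m,cv2.RETR_EXTERNAL,cv2.CHAIN_APPROX_NONE)
    return sorted([k[:,0] for k in cs if cv2.contourArea(k)>=amin],key=lambda k:-cv2.contourArea(k.reshape(-1,1,2)))
def near(m,uv,amin=30):
    bs=blobs(m,amin); return min(bs,key=lambda k:np.hypot(*(k.mean(0)-uv)))
def cen(k):
    m=cv2.moments(k.reshape(-1,1,2)); return np.array([m["m10"]/m["m00"],m["m01"]/m["m00"]])
E
python3 - <<'E'
from h import *
t=shot("top");s=shot("side")
g=[cen(near(mask(c,"white"),uv)) for c,uv in((t,(432,214)),(s,(361,273)))]
print("label",g,tri(list(zip((t,s),g))))
for k in blobs(mask(t,"grey"),400)[:6]:print("grey",cen(k),len(k),plane(t,[cen(k)],.012))
for k in blobs(mask(t,"orange"),15)[:5]:print("or",cen(k),plane(t,[cen(k)],.03))
print(plane(t,[[380,195]],.022), plane(t,[[197,192],[222,196],[303,225]],.02))
E
```

```text
label [array([432.15432099, 213.4526749 ]), array([360.19506726, 272.52017937])] [ 0.55570113 -0.21189523  0.04898512]
grey [488.21581662  20.9448595 ] 1269 [[ 0.98193188 -0.35076787  0.012     ]]
grey [263.77839964 213.58004336] 233 [[0.55528423 0.12026859 0.012     ]]
or [229.84090909 186.34090909] [[0.60727659 0.18792637 0.03      ]]
or [220.0990991  185.03603604] [[0.60965064 0.20776234 0.03      ]]
[[ 0.5954601  -0.11354446  0.022     ]] [[0.59626768 0.25683001 0.02      ]
 [0.58883413 0.20519788 0.02      ]
 [0.53283977 0.03989883 0.02      ]]
```

```bash
python3 - <<'E'
from h import *
for P in([.556,-.212,.2],[.58,.15,.2],[.556,-.212,.012],[.58,.15,.03]):
  for y in(69,-111): print(P,y,env.solve_ik(P,[180,0,y]))
c=shot("wrist");print(np.round(c["tool_from_camera"],3).tolist(),c["K"].tolist(),c["dist_coeffs"])
E
```

```text
[0.556, -0.212, 0.2] 69 [-19.66931584  37.1343123   52.97816668 100.61163816 -33.92293799
  59.72946061  24.6488292 ]
[0.556, -0.212, 0.2] -111 [ -24.38486981   42.33585696   62.5628297   100.83341069  -41.8342906
   63.6580214  -148.80284355]
[0.58, 0.15, 0.2] 69 [-43.09527832  31.07751644  33.87076903  99.36688105 -20.35836577
  55.78655337 -22.41576946]
[0.58, 0.15, 0.2] -111 [-16.59596935  27.7819097   -2.98424256  97.72000833   1.70715976
  54.54215311 138.77274412]
[0.556, -0.212, 0.012] 69 [ -8.03929559  48.95642324  34.81197522 104.53800131 -41.88262999
  40.16130694  29.92333787]
[0.556, -0.212, 0.012] -111 [ -23.10048918   64.51280476   61.82276387  105.33224245  -69.19826821
   58.34140506 -131.22350315]
[0.58, 0.15, 0.03] 69 [-38.76047433  45.16049959  28.01992122 103.60802432 -31.76201123
  39.25866882 -13.58076854]
[0.58, 0.15, 0.03] -111 [-11.50987476  41.96539013 -10.01014864 101.87337122  11.10521577
  37.11764578 131.11747367]
[[-0.0, 0.962, 0.274, 0.071], [1.0, 0.0, -0.0, 0.0], [-0.0, 0.274, -0.962, -0.143], [0.0, 0.0, 0.0, 1.0]] [[341.5125735465419, 0.0, 316.7884838015672], [0.0, 341.5125735465419, 198.11989498109992], [0.0, 0.0, 1.0]] [-0.02798807  0.          0.          0.          0.        ]
```

```bash
python3 - <<'E'
from h import *
o=[180,0,70]; a=np.deg2rad(70);ax=np.array([np.cos(a),np.sin(a),0]);m=np.array([.589,.2,0])
import pickle
D={}
def go(n,p):
    env.move_to(p.tolist(),o); env.pause(.3); D[n]=shot("wrist",n)
z=np.array([0,0,1])
go("c1",m-ax*.02+z*.2); go("c2",m-ax*.10+z*.2)
p=np.array([.556,-.212,0])
go("p1",p+ax*.06+z*.2); go("p2",p-ax*.02+z*.2)
pickle.dump(D,open("D.pkl","wb")); print(env.read_t())
im=np.vstack([np.hstack([D[a]["color"][:, :, ::-1] for a in r]) for r in(("c1","c2"),("p1","p2"))])
cv2.imwrite("pics/m.png",cv2.resize(im,(800,500),interpolation=cv2.INTER_AREA))
E
```

```text
5.75
```

View pics/m.png

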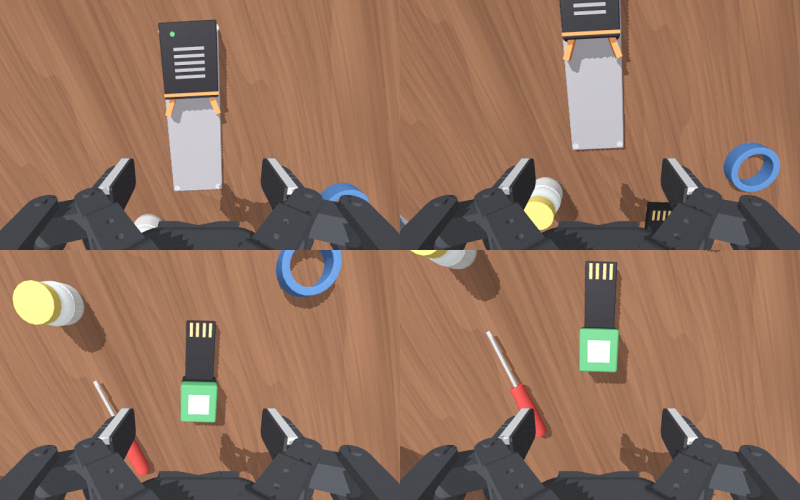

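View pics/c2.png

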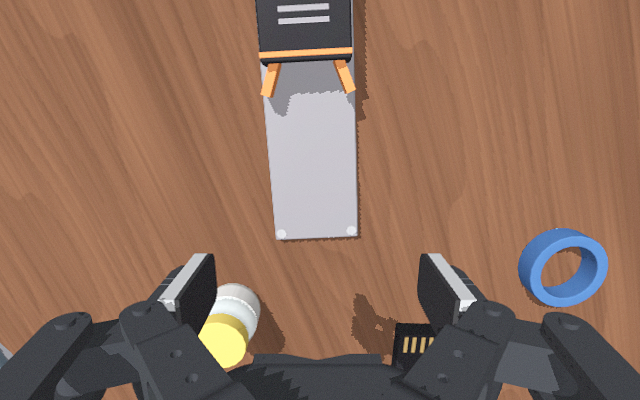

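Montage: all clear. In c2 (640 px) the bed front corners are at (277,240) and (357,236), the cheeks at (270,78) and (345,76), and the orange lip over the mouth at row ~55. Next I fit the edges in metric planes.

```bash
cat > meas.py <<'E'
from h import *
import pickle
def bed(c,yaw0=70,z=.012,lo=-.16,hi=-.06,m0=np.array([.589,.205])):
    """side-edge lines + front edge of the grey bed on plane z"""
    k=max(blobs(mask(c,"grey"),2000),key=lambda k:-abs(cen(k)[0]-310))
    P=plane(c,k,z)[:,:2]
    a=np.deg2rad(yaw0)
    for _ in range(3):
        u=np.array([np.cos(a),np.sin(a)]);v=np.array([-u[1],u[0]])
        X=(P-m0)@u;Y=(P-m0)@v
        mid=(Y.max()+Y.min())/2; xf=np.median(X[(X<X.min()+.006)&(abs(Y-mid)<.03)])
        sel=(X>xf+.012)&(X<xf+.105)
        L=np.polyfit(X[sel&(Y>mid)],Y[sel&(Y>mid)],1);Rr=np.polyfit(X[sel&(Y<mid)],Y[sel&(Y<mid)],1)
        s=(L[0]+Rr[0])/2; a+=np.arctan(s)
    u=np.array([np.cos(a),np.sin(a)]);v=np.array([-u[1],u[0]])
    X=(P-m0)@u;Y=(P-m0)@v; mid=(np.median(Y[sel&(Y>Y.mean())])+np.median(Y[sel&(Y<Y.mean())]))/2
    xf=np.median(X[(X<X.min()+.006)&(abs(Y-mid)<.03)])
    return np.rad2deg(a),L[1]-Rr[1],L[0]-Rr[0],m0+u*(xf+.17)+v*mid
def green(c,uv,z=.05):
    g=near(mask(c,"green"),uv,200); w=near(mask(c,"white"),cen(g),100)
    out=[]
    for k in(g,w):
        r=cv2.minAreaRect(plane(c,k,z)[:,:2].astype(np.float32)*1000); out.append([np.round(r[0],1).tolist(),np.round(r[1],1).tolist(),round(r[2],2)])
    return out,cen(w)
def brass(c,uv):
    """centroid of the brass strips nearest uv"""
    bs=[k for k in blobs(mask(c,"brass"),15) if np.hypot(*(cen(k)-uv))<45]
    return np.mean([cen(k) for k in bs],0),len(bs)
E
python3 - <<'E'
from meas import *
D=pickle.load(open("D.pkl","rb"))
for n in("c1","c2"): print(n,bed(D[n]))
G={}
for n,uv in(("p1",(317,644-400)),("p2",(317,160))):
    G[n]=green(D[n],uv); print(n,G[n])
print("label tri",tri([(D[n],G[n][1]) for n in G]))
B={n:brass(D[n],uv) for n,uv in(("p1",(321,127)),("p2",(322,33)))}
print(B); print("brass tri",tri([(D[n],B[n][0]) for n in B]))
E2={}
for n in("c1","c2"):
    for k in blobs(mask(D[n],"orange"),60)[:3]: print(n,"orange",cen(k),cv2.boundingRect(k.reshape(-1,1,2)))
E
```

```text
c1 (np.float64(72.84496580969389), np.float64(0.08527962218334612), np.float64(0.006224312631029948), array([0.57981927, 0.20723414]))
c2 (np.float64(72.89083024323463), np.float64(0.08489341044743942), np.float64(0.004682722247009644), array([0.57957656, 0.20728165]))Traceback (most recent call last):
  File "<stdin>", line 6, in <module>
  File "meas.py", line 20, in green
    g=near(mask(c,"green"),uv,200); w=near(mask(c,"white"),cen(g),100)
  File "h.py", line 33, in near
    bs=blobs(m,amin); return min(bs,key=lambda k:np.hypot(*(k.mean(0)-uv)))
                             ~~~^^^^^^^^^^^^^^^^^^^^^^^^^^^^^^^^^^^^^^^^^^^
ValueError: min() iterable argument is empty
```

```bash
sed -i 's/(H>50)&(H<80)&(S>120)&(V>80)/(H>45)\&(H<85)\&(S>80)\&(V>80)/; s/(S<40)&(V>215)/(S<60)\&(V>200)/; s/(H>18)&(H<32)&(S>100)&(V>150)/(H>18)\&(H<34)\&(S>60)\&(V>150)/; s/(H>8)&(H<22)&(S>200)&(V>190)/(H>8)\&(H<22)\&(S>130)\&(V>200)/' h.py; python3 - <<'E'
from meas import *
D=pickle.load(open("D.pkl","rb"))
h=cv2.cvtColor(D["p2"]["color"],cv2.COLOR_RGB2HSV);print(h[130,318],h[162,318],h[170,300],h[35,311:335:2].tolist(), cv2.cvtColor(D["c2"]["color"],cv2.COLOR_RGB2HSV)[55,300])
G={}
for n,uv in(("p1",(317,244)),("p2",(317,160))):
    G[n]=green(D[n],uv); print(n,G[n])
print("label tri",tri([(D[n],G[n][1]) for n in G]))
B={n:brass(D[n],uv) for n,uv in(("p1",(321,127)),("p2",(322,33)))}
print(B); print("brass tri",tri([(D[n],B[n][0]) for n in B]))
for n in("c1","c2"):
    for k in blobs(mask(D[n],"orange"),60)[:3]: print(n,"orange",cen(k),cv2.boundingRect(k.reshape(-1,1,2)))
E
```

```text
[ 68 105 229] [  0   0 255] [  0   0 255] [[120, 22, 81], [26, 81, 255], [30, 67, 255], [24, 80, 255], [120, 23, 78], [120, 12, 86], [128, 34, 83], [28, 73, 255], [30, 69, 255], [20, 96, 245], [120, 23, 78], [131, 26, 79]] [ 13 151 243]
p1 ([[[556.3, -208.3], [64.8, 53.2], 68.79], [[554.7, -212.1], [31.4, 30.8], 69.35]], array([317.50419018, 247.01077476]))
p2 ([[[555.3, -210.6], [60.9, 53.2], 68.38], [[554.8, -211.7], [31.1, 30.8], 68.48]], array([317.35693582, 161.64858523]))
label tri [ 0.55490064 -0.21124977  0.05072172]
{'p1': (array([320.87117643, 127.50894166]), 4), 'p2': (array([321.0755104 ,  34.04978055]), 4)}
brass tri [ 0.5941146  -0.11208591  0.02051133]
c2 orange [272.01243781  70.00248756] (267, 64, 11, 33)
c2 orange [340.4160401   63.89974937] (335, 60, 12, 12)
```

Pack at (0.555,-0.211), yaw 68.45°, top at 50.7 mm. Mouth at (0.5797,0.2073), yaw 72.87°. The two views agree on the bed at 12 mm to about 1 mm. Next I grasp, lift and check.

```bash
python3 - <<'E'
from meas import *
o=[180,0,68.45]
env.move_l([.555,-.2112,.09],o,feed=.2)
env.move_l([.555,-.2112,.013],o,feed=.08)
env.grip(.03); env.pause(.2)
print(env.read_grip_width(),env.read_finger_force(),env.read_ft_force())
env.move_l([.555,-.2112,.15],o,feed=.12); env.pause(.3)
print(env.read_grip_width(),env.read_ft_force(),env.read_ft_torque(),env.read_position(),env.read_ee_rot())
c=shot("wrist","g"); 
g,w=green(c,(317,300),env.read_position()[2]-.013+.05);print(g,w)
b=brass(c,(322,170));print(b, env.read_t())
if b[1]: 
    P=plane(c,[b[0],w],0.15-.013+.022);print(P)
E
```

```text
0.05344354518670534 64.15491856634617 [ 0.27803533 -0.08446075  6.43785062]
0.05355762773010006 [ 0.66028742 -0.27604217 -3.82478849] [-0.1547045   0.03522994 -0.05998759] [ 0.55480898 -0.21120981  0.14967256] [-1.79967691e+02  1.11143214e-02  6.84477515e+01]
[[[555.2, -205.8], [60.7, 52.1], 68.15], [[553.3, -210.6], [30.1, 30.4], 68.5]] [316.67255623 303.46953949]
(np.float64(nan), 0) 9.8083
  return _methods._mean(a, axis=axis, dtype=dtype,
  ret = ret.dtype.type(ret / rcount)
```

View pics/g.png

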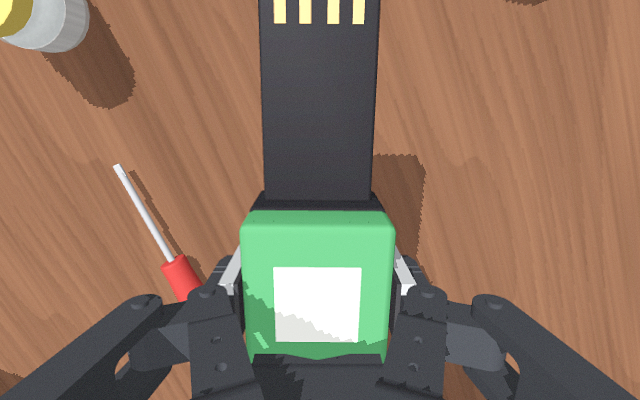

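Held squarely, with the label at (317,303) and the tongue straight up the image. Next I go over the bed and lower to contact.

```bash
cat > ch.py <<'E'
from meas import *
YAW=72.87; M=np.array([.5797,.2073]); a=np.deg2rad(YAW); U=np.array([np.cos(a),np.sin(a)]); V=np.array([-U[1],U[0]]); O=[180,0,YAW]
def pose(tip,z,y=0): return [*(M+U*(tip-.12)+V*y),z]
def f(n=4):
    F=np.mean([(env.pause(.02),env.read_ft_force())[1] for _ in range(n)],0); return np.array([F[:2]@U,F[:2]@V,F[2]])
def loc():
    p=np.array(env.read_position()); return np.array([(p[:2]-M)@U+.12,(p[:2]-M)@V,p[2]])
E
python3 - <<'E'
from ch import *
env.move_l(pose(-.03,.15),O,feed=.25)
env.move_l(pose(-.03,.040),O,feed=.12); env.pause(.3)
f0=f(8); print("f0",f0,loc())
z=.031
while z>.020:
    env.move_l(pose(-.03,z),O,feed=.03); F=f()-f0
    print(round(z,4),np.round(F,2),np.round(loc()*1e3,2))
    if F[2]>3: break
    z-=.001
print(env.read_t())
E
```

```text
f0 [ 0.21732761 -0.23244495 -3.10187115] [-2.99040651e-02 -4.07430369e-05  4.01619930e-02]
0.031 [ 0.14 -0.01 -0.44] [-3.007e+01 -2.000e-02  3.092e+01]
0.03 [ 0.03 -0.21 -0.78] [-2.998e+01 -3.000e-02  3.005e+01]
0.029 [-0.4   0.52 -0.33] [-29.98  -0.    29.  ]
0.028 [-0.35  0.78 -0.26] [-3.002e+01  2.000e-02  2.797e+01]
0.027 [-0.51  0.16 -0.03] [-30.01   0.    26.99]
0.026 [-0.17  0.57  0.24] [-3.002e+01  1.000e-02  2.598e+01]
0.025 [-1.22  3.48 10.31] [-29.94  -0.04  25.79]
14.975
```

```bash
python3 - <<'E'
from ch import *
env.grip(.085); env.pause(.2)
env.move_l(pose(-.03,.15),O,feed=.25); env.move_l(pose(-.03+.02,.2),O,feed=.25);env.pause(.3)
def look(n):
    c=shot("wrist",n); D[n]=c
    gs=near(mask(c,"green"),(317,230),200); g,w=green(c,cen(gs),.062)
    bs=[k for k in blobs(mask(c,"brass"),10)]
    print(n,g,w,[np.round(cen(k),0).tolist() for k in bs])
    lab=plane(c,[w],.0615)[0,:2]; print("label tip/y mm",((lab-M)@U+.12)*1e3,(lab-M)@V*1e3)
D={}
look("s1"); 
p=np.array(g0:=env.read_position())
env.move_l(pose(-.07,.2),O,feed=.25);env.pause(.3); look("s2")
pickle.dump(D,open("D2.pkl","wb")); print(env.read_t())
E
```

```text
s1 [[[534.3, 66.6], [61.9, 53.4], 72.85], [[533.8, 64.1], [30.8, 30.7], 72.04]] [317.54705215 208.24773243] [[224.0, 315.0], [325.0, 79.0], [302.0, 79.0], [335.0, 79.0], [313.0, 79.0]]
label tip/y mm -30.388273968648516 1.9946449635975387
s2 [[[533.7, 64.5], [59.1, 53.3], 72.86], [[534.1, 63.9], [30.9, 30.2], 72.15]] [317.39129371 139.50171191] [[213.0, 250.0], [324.0, 8.0], [301.0, 8.0], [335.0, 8.0], [312.0, 9.0]]
label tip/y mm -30.065660901295114 1.520464156968243
17.7083
```

View pics/s1.png

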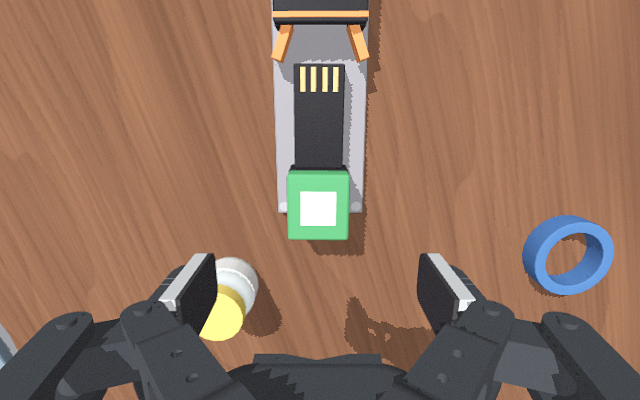

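Pack sits on the bed, square to it, but the label and brass (centre x≈319) look about 1 to 1.5 mm left of the cheek and bed centre (x≈320). I'll quantify the offset in the same picture.

```bash
python3 - <<'E'
from ch import *
D2=pickle.load(open("D2.pkl","rb"));D1=pickle.load(open("D.pkl","rb"))
def yx(c,uv,z): P=plane(c,uv,z)[:,:2]-M; return np.round(np.c_[P@U,P@V]*1e3,2)
c=D2["s1"]
b=[cen(k) for k in blobs(mask(c,"brass"),10) if cen(k)[1]<120]
print("brass",yx(c,[np.mean(b,0)],.034))
h=cv2.cvtColor(c["color"],cv2.COLOR_RGB2HSV).astype(int)
# tongue dark edges per row, and bed edges
for r in range(104,160,8):
    V_=h[r,270:372,2]; i=np.where(V_[18:85]<110)[0]+288
    g=np.where((h[r,255:385,1]<45)|(h[r,255:385,2]<110))[0]+255
    print(r,i.min(),i.max(),"tongue",yx(c,[[i.min()-.5,r],[i.max()+.5,r]],.034)[:,1].mean())
for n,c in(("s1",D2["s1"]),("c1",D1["c1"])):
  m=mask(c,"orange"); m2=cv2.erode(m,np.ones((1,1)))
  for k in blobs(m2,20): print(n,cv2.boundingRect(k.reshape(-1,1,2)),yx(c,[cen(k)],.037))
  # cheeks rows: orange pixel inner edges
  lip=np.where(m[:,300:335].sum(1)>25)[0]; print("lip rows",lip.min(),lip.max())
  for r in range(lip.max()+14,lip.max()+46,4):
    x=np.where(m[r,200:440])[0]+200
    if len(x)>4:
      L=x[x<x.mean()];Rr=x[x>x.mean()]; print(r,L.min(),L.max(),Rr.min(),Rr.max(),yx(c,[[L.max()+.5,r],[Rr.min()-.5,r]],.037).tolist())
E
```

```text
brass [[-43.34   0.98]]
104 294 343 tongue 1.17
112 294 343 tongue 1.1649999999999991
120 295 343 tongue 0.7200000000000006
128 295 342 tongue 1.1600000000000001
136 295 342 tongue 1.1549999999999994
144 295 342 tongue 1.1550000000000011
152 295 342 tongue 1.1500000000000004
s1 (271, 25, 20, 36) [[-6.26 29.24]]
s1 (350, 25, 12, 12) [[ -4.56 -28.71]]
lip rows 16 16
30 280 289 351 360 [[-5.33, 24.9], [-5.39, -24.96]]
34 280 288 353 354 [[-8.36, 25.79], [-8.42, -26.67]]
58 274 281 359 365 [[-26.83, 32.03], [-26.9, -32.14]]
c1 (271, 159, 9, 26) [[-7.79 29.28]]
c1 (335, 156, 10, 7) [[ -5.37 -29.03]]Traceback (most recent call last):
  File "<stdin>", line 17, in <module>
    return umr_minimum(a, axis, None, out, keepdims, initial, where)
ValueError: zero-size array to reduction operation minimum which has no identity
```

Cheeks are centred on my axis (-0.04 mm) and the tongue is at +1.1 mm. I'll regrip, lift 0.4 mm, shift -1.2 mm and slide in guarded by force.

```bash
cat > ins.py <<'E'
from ch import *
env.move_l(pose(-.03,.09),O,feed=.25); env.move_l(pose(-.03,.026),O,feed=.1)
env.grip(.03); env.pause(.2)
env.move_l(pose(-.03,.029),O,feed=.02)
y=-.0012; z=.0263
env.move_l(pose(-.03,.029,y),O,feed=.02); env.pause(.2); f0=f(10); print("f0",f0,env.read_grip_width())
env.move_l(pose(-.03,z,y),O,feed=.02)
x=-.03; hist=[]; why="end"
while x<.078:
    x+=.002 if x<.022 else .0005
    env.move_l(pose(x,z,y),O,feed=.03 if x<.022 else .015); F=f(2)-f0
    hist.append(F[0]); base=np.median(hist[-14:-2]) if len(hist)>16 else 0
    if len(hist)%5==0 or abs(F).max()>3: print(round(x*1e3,1),round(y*1e3,2),np.round(F,1),np.round(loc()*1e3,2))
    if F[0]-base<-5 and x>.025 or F[0]<-9 or abs(F[1])>12: why="force"; break
    if abs(F[1])>2: y+=np.clip(F[1]*4e-5,-2e-4,2e-4)
    if F[2]>2: z+=1e-4
print(why,x,y,z,np.round(f(6)-f0,2),loc(),env.read_t())
E
python3 ins.py
```

```text
f0 [ 0.04322459 -0.07367621 -3.22137795] 0.0534254350842314
-28.0 -1.2 [-3.   1.2  9.8] [-29.04  -1.73  26.78]
-26.0 -1.2 [-4.1  0.6  8.9] [-26.97  -1.83  26.77]
-24.0 -1.2 [-3.8 -0.4  8.1] [-24.61  -1.83  26.75]
-22.0 -1.2 [-3.6 -0.5  7.9] [-22.16  -1.64  26.75]
-20.0 -1.2 [-3.5 -0.9  7.6] [-19.82  -1.38  26.75]
-18.0 -1.2 [-2.7 -0.5  5.7] [-17.57  -1.13  26.76]
-16.0 -1.2 [-1.9  0.2  5.4] [-15.45  -0.96  26.79]
-10.0 -1.2 [0.4 0.  0.5] [-9.87 -1.04 26.98]
0.0 -1.2 [ 0.4 -0.6 -0.5] [ 0.11 -1.18 27.09]
10.0 -1.2 [-0.  -0.3  0.1] [10.14 -1.16 27.08]
20.0 -1.2 [-0.7  0.4  0. ] [20.13 -1.19 27.1 ]
24.0 -1.2 [-0.2 -0.1 -0.2] [24.05 -1.18 27.11]
26.5 -1.2 [-0.6 -0.1  0.1] [26.51 -1.2  27.1 ]
29.0 -1.2 [ 0.5 -0.2  0.1] [29.   -1.19 27.09]
31.5 -1.2 [ 0.1  0.3 -0.1] [31.51 -1.19 27.09]
34.0 -1.2 [-0.5  0.4  0.1] [34.05 -1.19 27.1 ]
36.5 -1.2 [ 0.5  0.3 -0.5] [36.54 -1.18 27.08]
39.0 -1.2 [-0.4  0.1 -0.8] [39.01 -1.18 27.1 ]
41.5 -1.2 [ 0.  -0.1  0.3] [41.54 -1.2  27.1 ]
44.0 -1.2 [ 0.  -0.1 -0.3] [44.04 -1.2  27.1 ]
46.5 -1.2 [-0.4 -0.1 -0.5] [46.54 -1.19 27.1 ]
49.0 -1.2 [-0.2  0.5 -0. ] [49.06 -1.2  27.11]
51.5 -1.2 [-0.3  0.2 -0.4] [51.52 -1.19 27.1 ]
54.0 -1.2 [ 0.3 -0.2 -0.2] [54.02 -1.18 27.09]
56.5 -1.2 [ 0.2 -0.3 -0.2] [56.54 -1.18 27.09]
59.0 -1.2 [-0.5  0.4 -0.2] [59.05 -1.19 27.1 ]
61.5 -1.2 [-0.1 -0.4  0. ] [61.56 -1.17 27.08]
64.0 -1.2 [0.1 0.5 0.4] [64.06 -1.18 27.11]
65.0 -1.2 [-3.8 -0.2  1.2] [64.31 -1.19 27.06]
65.5 -1.2 [-5.1 -0.2  1.6] [64.31 -1.22 27.05]
66.0 -1.2 [-6.   0.6  3. ] [64.32 -1.23 27.07]
force 0.06600000000000006 -0.0012 0.027099999999999996 [-6.21  0.6   2.67] [ 0.06427847 -0.0012062   0.02702727] 53.35
```

Firm stop felt at 64.3 mm with about 6 N. Only about 10 s remain, so I release, retreat straight up and take one look.

```bash
python3 - <<'E'
from ch import *
env.grip(.085); p=loc(); print(env.read_t(),p)
env.move_l(pose(p[0],.13,p[1]),O,feed=.12)
print(env.read_t(),env.read_ft_force())
c=shot("wrist","e"); t=shot("top","et")
g,w=green(c,cen(near(mask(c,"green"),(317,290),200)),.062)
lab=plane(c,[w],.062)[0,:2]; print(g,"tip/y",((lab-M)@U+.12)*1e3,(lab-M)@V*1e3,env.read_t())
E
```

```text
53.775 [ 0.06669807 -0.00132757  0.02732465]
54.7833 [ 0.51933887 -0.1005252  -0.13825092]
[[[563.4, 155.9], [62.0, 52.7], 72.62], [[562.5, 153.4], [30.9, 30.7], 72.93]] tip/y 63.680886595261626 0.6079952585355055 54.8833
```

View pics/e.png

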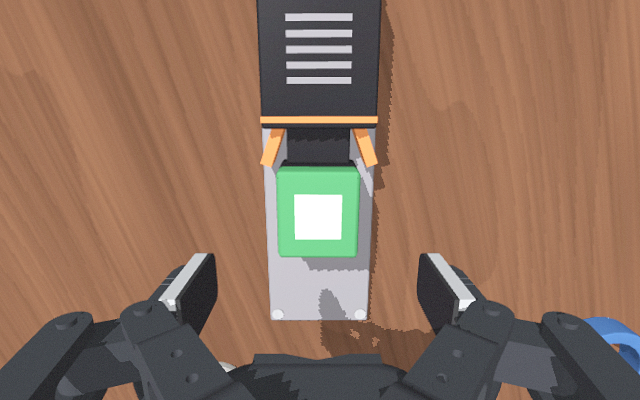

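The pack sits flat and square in the charger with its tongue in the slot. Tip reads 63.7 mm against 64.3 mm at the stop, within camera error, and the gripper is clear.

```bash
python3 -c "
from rig import env
print(env.job_done())"
```

```text
the job is handed in; nothing more can be done
None
```

I slid the pack's tongue into the slot and felt a firm stop about 64 mm in (about 6 N at the wrist), then released it flat and square and handed the job in at about 55 s; the verdict was not shown.

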